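Take the bore size of an inclined lens barrel with a telescoping gauge

ROBOT

A 6-joint arm with a two-finger parallel gripper is mounted at the origin on the work surface. World frame = base frame: x ahead of the robot, y to its left, z up, the work surface at z = 0. Lengths are in mm, angles in rad, forces in N, time in s.
With the tool pointing down it reaches from about 275 to 850 mm from the base axis. Payload 5.2 kg.
Tool frame: the origin (TCP) lies midway between the tips of the shut fingers; the grasp point (between the pads) lies 19 mm behind it; z points along the fingers, x is the direction in which the jaws open and shut, and the axes are right-handed (so a half turn about z gives the same grasp; the last joint's range is limited). The gripper opens to 85 mm and grips with 20 to 120 N. Pads are 22 mm wide; open, the fingers measure 114 mm over their backs; the gripper's body (76 mm by 85 mm) begins 54 mm behind the grasp point. The pads swing forward as they close: fully open they stand 13 mm farther back than shut.
Start: joints at [0.934, 0.259, 1.535, -0, 1.348, -0.203], TCP at [231.157, 499.071, 231.31] pointing down, gripper open.
Joint ranges: [-3.14, 3.14], [-0.91, 2.08], [0.19, 2.58], [-1.22, 4.36], [0.22, 2.71], [-3.12, 3.12]. Speed limits (rad/s): [2.57, 2.57, 3.14, 3.14, 3.14, 3.14].

INTERFACE

Orientations are given as a unit quaternion [x, y, z, w].
In Python, from rig import manip, hand, sensors, cams, finder gives the robot as it stands. Calls block until the motion is done:
- manip.move_pose(position, orientation): joint-space move of the TCP to a pose.
- manip.move_l(position, ori=None, speed=150, f_stop=None): straight line of the TCP; ori=None keeps the orientation; speed is the mean speed in mm/s. With f_stop (N) it stops when the force on the tool has changed by that much, and returns True; else False.
- manip.move_j(angles): joint-space move.
- hand.set_gripper(opening, grasp_force=None): finger opening in mm; grasp_force is the grip in N (None keeps the last); returns when the fingers have stopped.
- manip.dwell(seconds).
- manip.solve_ik(position, orientation): joint angles nearest the present ones, or None.
- sensors.sense(): the state.
- cams.camera(name): name is "scene" or "top" or "wrist"; returns (picture, depth): 420x560x3 uint8, red, green, blue; 420x560 float32, mm along the optical axis (not along the pixel's ray), 0 where there is no reading.
- cams.camera_info(name): a dict with "fovy" (degrees; the focal length in pixels is half the picture's height over the tangent of half this angle, whatever the lens; pixels are square), "cx", "cy" (the principal point, pixels), "extrinsics" (4x4, takes a point from world to camera coordinates). Camera axes: x right, y up, looking along -z (the intrinsics and any distortion apply to the point x, -y, -z); pixel columns grow to the right and rows downward; lengths in mm; the calibration is good to about 2 mm. The wrist camera is an equidistant fisheye: a pixel r from the principal point sees the ray r / f radians off the axis. A picture is of the moment at which its call begins: read the wrist's pose just before it. camera_info takes no time and is no camera call; for the wrist camera it gives the pose at the moment of the call.
A pose or a line that the arm cannot do raises manip.PlanningError and nothing moves.
- manip.close_job(): hands the job in, once; it reports no verdict.
Trained networks look in the newest picture that a camera, given by its name, has taken for a name from the list of things; names that differ only in an ending like _2 or _b are one class to them, and where a whole thing is asked for, a point or a joint stands for the part that bears it (a point fixed in the world has none). Each returns a list of dicts, best first, with "score" (0 to 1); they miss things now and then, are a little off and sometimes report something else, mostly with a low value. They report only what shows in the picture. A call takes as long as a camera call. They do not tell look-alikes from the thing itself.
- finder.recognise(label, camera): "centre" ([x, y, z] in mm, in the coordinates of the camera as it stood for that picture, good to about 4 mm: the middle of the surface that is visible of it).
The state is a dict: "clock": time; "joint_pos": joint angles; "joint_vel": joint speeds; "joint_efforts": joint torques, N m; "eef_pos": TCP position; "tool_rot": TCP orientation; "force": force on the tool from outside, world axes, zero at the start; "moment": the same for the moment, N m; "finger_gap": finger opening in mm.
Only numpy, scipy, OpenCV 4.12 (cv2) and the standard library are available. Lean on these libraries where they do the work, as an engineer would, in place of code of your own. Each camera call takes 0.05 s, during which the arm holds its last target. There are 200 camera calls.

TASK

Take the bore of the narrower of the two inclined lens barrels with the telescoping gauge: stand the gauge down on the seat inside that barrel with its plungers still in, pull its black sleeve up so that the plungers spring out against the bore, then push the sleeve fully down again to lock them. Draw the gauge out without losing its setting and leave it standing upright, wholly on the small granite plate. Do not shift the other things on the bench, and do not knock the barrels or the camera with the arm.

Things in the scene. Friction and masses are not known exactly. Their poses are not given: they have to be found in the camera images.
- gauge: Telescoping bore gauge of bright steel, standing on the bench: 134 mm tall, about 0.63 kg, centre of mass 30 mm up. Origin: centre of its flat foot; z up along the stem; plungers come out along +x and -x, 22 mm above the foot. Round head 44 mm diameter, 40 mm tall; stem 14 mm diameter to 114 mm; above it the cap, and on the stem a sliding sleeve. Half a turn about z changes nothing.
- sleeve (a joint): Height of the black sleeve on the gauge's stem, m: 0 = fully down, plungers locked (its start); 0.015 = fully up, plungers released. It stays where it is left. Pulling it up takes about 4 N, less than the gauge weighs, so a seated gauge stays put, but lifting the gauge by the sleeve drags the sleeve up; pushing it down takes 10 to 12 N.
- sleeve_grip (a point): Centre of the sleeve (knurled, black, 30 mm diameter, 16 mm tall), on the gauge's axis: 90 mm above the foot when down, 105 mm when up, so 34 mm (19 mm when up) below the cap's middle. Moves with the sleeve.
- cap (a point): Centre of the knurled dark cap at the top of the gauge, 24 mm diameter, from 114 to 134 mm above the foot: the place to hold the gauge by. This point is on the axis, 124 mm above the foot.
- tip_a (a point): Outer end of the plunger on the gauge's +x side: 12 mm diameter, round end, flush with the head when in, up to 8.5 mm out. With the sleeve up, each plunger is driven out on its own by a spring of about 2.5 N until it meets something.
- tip_b (a point): The same on the -x side. The distance between the tips is the gauge's setting: 44 mm when in, 61 mm at most. With the sleeve down the springs are off and the plungers stay where they are, held by friction alone: 1.4 N on a plunger's end shifts it, so a gauge pushed sideways along its x in a bore, or pressed hard, loses its setting.
- narrow_barrel: The narrower lens barrel, dark metal, fixed, leaning 30 degrees from vertical. Bore 52 to 53 mm, outside 68 mm, 86 mm long. Origin: centre of the flat seat inside (a ledge round a 28 mm hole), 86 mm above the bench. z: along the bore, out of its mouth, which is 50 mm from the seat; y level; the axis leans to the side opposite to x. Clamp ring, 80 mm outside, 4 to 22 mm above the seat.
- wide_barrel: The wider lens barrel on a rig of the same pattern, same lean and axes; leave it alone. Bore 66 mm, outside 86 mm, 72 mm long, mouth 50 mm from its seat, which is 86 mm above the bench.
- narrow_rig: Fixed rig that carries the narrower barrel. Origin on the bench under the centre of the barrel's seat; the barrel leans to its -x. Base plate 158 (x) by 116 (y) by 12 mm, from x = -43 to 115 mm; a 25 mm steel post, 150 mm tall, stands at x = 86 mm.
- wide_rig: Fixed rig that carries the wider barrel, of the same sizes.
- plate: Small dark granite plate, fixed, 120 by 120 by 20 mm tall. Origin: centre of its underside, on the bench; z up. The gauge is to end on it.
- camera_stand: Fixed camera on a post between the rigs: round foot 60 mm, 12.7 mm post at its origin, red camera head 36 by 48 by 105 mm centred 44 mm to its +x and 165 mm above the bench; 230 mm tall in all.
- bottle: Loose amber bottle, 38 mm diameter, 85 mm tall; origin at its foot's centre.
- post: Loose steel post, 25 mm diameter, 75 mm tall; origin at its foot's centre.
- lens_ring: Loose dark ring, 50 mm outside, 22 mm tall, lying flat; origin under its centre.
- jar: Loose white jar, 48 mm diameter, 45 mm tall; origin at its foot's centre.
- screwdriver: Loose screwdriver lying on the bench along its x, 150 mm long, handle to -x; origin under its middle.
- caliper: Loose caliper lying on the bench, 210 mm long along its x, 78 mm wide, 14 mm thick; origin under its beam.
- carton: Loose open cardboard box, 85 by 110 by 55 mm tall; origin under its centre.
Mind the look-alikes: they are no part of the job. What is shaped like the narrow_rig but green is not meant.

How it is judged (in metres and radians):
On the way, in this order (a step that is already met when the one before it is completed fails the run):
1. the gauge stands on the seat in the narrower barrel, in line with it, with its plungers still in (z of gauge in the frame of narrow_barrel between -0.003 and 0.004 m and distance between gauge and narrow_barrel below 0.009 m and angle between the z axis of gauge and the z axis of narrow_barrel, either way round below 0.15 rad and distance between tip_a and tip_b below 0.0465 m and value of joint sleeve below 0.003 m), for 0.1 s.
2. there, the sleeve is up and the plungers have sprung out to the bore (z of gauge in the frame of narrow_barrel between -0.003 and 0.004 m and distance between gauge and narrow_barrel below 0.009 m and angle between the z axis of gauge and the z axis of narrow_barrel, either way round below 0.15 rad and value of joint sleeve above 0.008 m and distance between tip_a and tip_b above 0.0504 m), for 0.1 s.
3. there, the sleeve is pushed fully down, locking the plungers at the bore's size (z of gauge in the frame of narrow_barrel between -0.003 and 0.004 m and distance between gauge and narrow_barrel below 0.009 m and angle between the z axis of gauge and the z axis of narrow_barrel, either way round below 0.15 rad and value of joint sleeve below 0.002 m and distance between tip_a and tip_b between 0.0504 and 0.0535 m), for 0.1 s.
At the end, for the whole second after the job is handed in: The gauge stands at rest, upright within 3 degrees, with its foot on the granite plate (at most 42 mm from the plate's centre along each edge), its sleeve fully down (within 2 mm) and its tips still 50.4 to 53.5 mm apart (x of gauge in the frame of plate between -0.042 and 0.042 m and y of gauge in the frame of plate between -0.042 and 0.042 m and z of gauge in the frame of plate between 0.017 and 0.023 m and angle between gauge's own z axis and vertical below 0.06 rad and linear speed of gauge below 0.01 m/s and value of joint sleeve below 0.002 m and distance between tip_a and tip_b between 0.0504 and 0.0535 m); the robot touches nothing.
It fails at once if a loose thing on the bench other than the gauge is shifted by more than 30 mm (distance of any of bottle, post, lens_ring, jar, screwdriver, caliper, carton from where it was at the start of the episode above 0.03 m).
It fails at once if the arm or fingers knock a barrel, its rig or the camera (over 12 N) (contact force between any of the arm, the fingers and narrow_rig above 12 N or contact force between any of the arm, the fingers and wide_rig above 12 N or contact force between any of the arm, the fingers and camera_stand above 12 N).
It also fails if it takes over 72 s, if anything falls off the work surface, if the arm or the gripper's body presses on something with over 40 N, if the wrist force passes 120 N, or if a joint passes its speed limit or range.

## Working session

There is one attempt and no reset: what is moved stays moved. The work goes in short steps, each a Python script; the robot and the scene stay as the last script left them, time stands still between calls to the robot, and variables do not carry over. Pictures are saved under pics/ and viewed, about 8 in all and at most 12, crops included, and the job is handed in when it is done.

```bash
ls; mkdir -p pics; cat > h.py <<'E'
import numpy as np, cv2
from rig import manip, hand, sensors, cams, finder
from scipy.spatial.transform import Rotation as R
def cloud(name):
    info=cams.camera_info(name); p,d=cams.camera(name)
    f=p.shape[0]/2/np.tan(np.radians(info['fovy'])/2)
    v,u=np.mgrid[:p.shape[0],:p.shape[1]]
    X=np.stack([(u-info['cx'])/f*d,-(v-info['cy'])/f*d,-d,np.ones_like(d)],-1)
    W=X@np.linalg.inv(np.array(info['extrinsics'])).T
    W=W[...,:3]; W[d==0]=np.nan
    return p,d,W
def towld(name,c):
    return (np.linalg.inv(np.array(cams.camera_info(name)['extrinsics']))@np.r_[c,1])[:3]
E
python3 - <<'E'
from h import *
print(sensors.sense())
for n in ['scene','top']:
    p,d,W=cloud(n); np.savez(f'{n}.npz',p=p,d=d,W=W)
    i=cams.camera_info(n); print(n,{k:np.round(v,2).tolist() for k,v in i.items()})
    cv2.imwrite(f'pics/{n}.png',cv2.resize(p[...,::-1],(800,600)))
    for l in ['gauge','narrow_barrel','wide_barrel','narrow_rig','wide_rig','plate','camera_stand','cap','sleeve_grip']:
        print(l,[(round(r['score'],2),towld(n,r['centre']).round().tolist()) for r in finder.recognise(l,n)][:4])
E
```

```text
pics
{'clock': 0.0, 'joint_pos': array([ 9.34206121e-01,  2.59339516e-01,  1.53609827e+00, -3.15533897e-05,
        1.34801695e+00, -2.02814193e-01]), 'joint_vel': array([ 0.00117248,  0.00038485,  0.00060618, -0.00117613, -0.00107106,
       -0.00138454]), 'joint_efforts': array([-2.77259998e-03, -4.46025753e+01, -2.90565437e+01, -4.60050305e-04,
        1.20100737e-02,  6.85556938e-05]), 'eef_pos': array([230.8315931 , 498.61825669, 230.47048963]), 'tool_rot': array([ 8.42701758e-01,  5.38379866e-01, -8.63974509e-04,  3.47305815e-04]), 'force': array([-0.15520114,  0.7788327 ,  1.07063332]), 'moment': array([-0.03958408, -0.0478883 , -0.00420922]), 'finger_gap': 85.44266841756895}
scene {'fovy': 48.1, 'cx': 280.94, 'cy': 214.74, 'extrinsics': [[-0.67, 0.74, 0.0, 328.13], [-0.63, -0.57, 0.53, 282.24], [0.4, 0.35, 0.85, -1472.45], [0.0, 0.0, 0.0, 1.0]]}
gauge [(0.96, [436.0, -251.0, 49.0]), (0.48, [482.0, 95.0, 40.0])]
narrow_barrel [(0.75, [600.0, -195.0, 110.0]), (0.64, [307.0, -399.0, 116.0])]
wide_barrel [(0.84, [617.0, 182.0, 115.0])]
narrow_rig [(0.79, [626.0, -193.0, 71.0]), (
[... 261 characters left out ...]
.86, 'cy': 210.43, 'extrinsics': [[-0.0, -1.0, -0.0, 29.72], [0.99, -0.0, 0.14, -516.2], [-0.14, -0.0, 0.99, -1367.74], [0.0, 0.0, 0.0, 1.0]]}
gauge [(0.63, [423.0, -252.0, 49.0])]
narrow_barrel [(0.87, [578.0, -205.0, 115.0]), (0.83, [299.0, -409.0, 112.0]), (0.56, [632.0, 166.0, 82.0]), (0.41, [422.0, -252.0, 50.0])]
wide_barrel [(0.68, [415.0, 303.0, 18.0]), (0.6, [605.0, 177.0, 107.0])]
narrow_rig [(0.85, [330.0, -395.0, 81.0]), (0.57, [612.0, -195.0, 63.0])]
wide_rig [(0.91, [631.0, 166.0, 81.0]), (0.39, [612.0, -197.0, 63.0])]
plate [(0.83, [413.0, 299.0, 21.0])]
camera_stand [(0.69, [690.0, -6.0, 174.0])]
cap [(0.69, [427.0, -251.0, 47.0]), (0.21, [425.0, -67.0, 74.0])]
sleeve_grip []
```

View pics/scene.png

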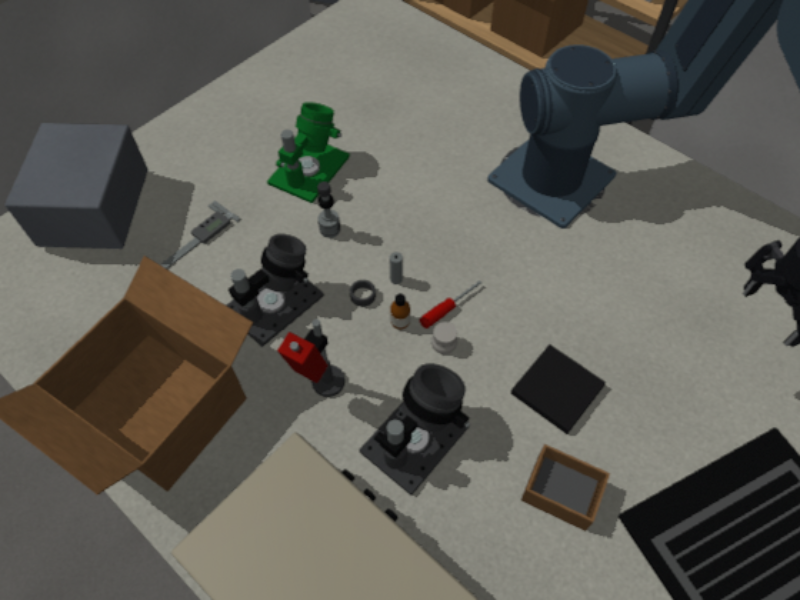

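View pics/top.png

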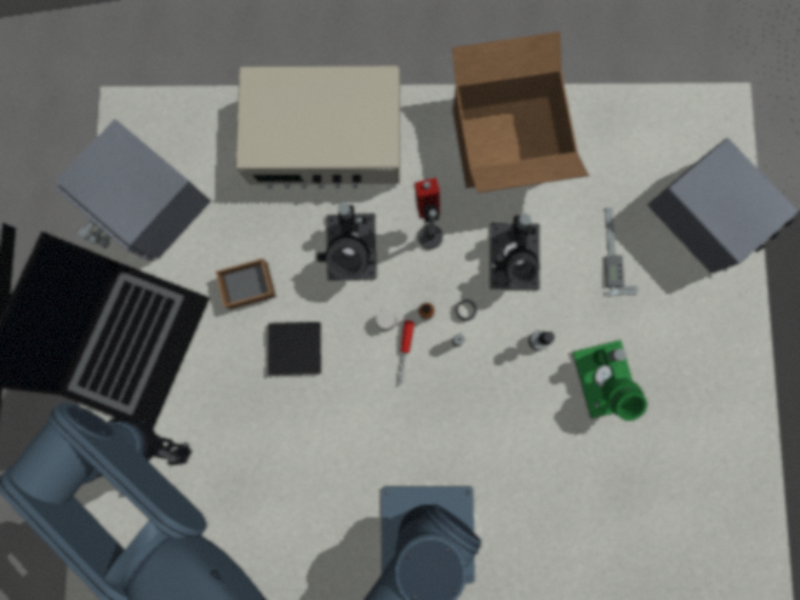

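Scene (800 px): the gauge is at (328,212). The narrow-barrel candidates are the dark barrel at (285,255), the green look-alike at (315,125), which I reject for its colour, and the wider one at (435,390). The granite plate is at (558,387). I'll measure coarsely from depth and then look from close by with the wrist camera.

```bash
python3 - <<'E'
from h import *
for n in ['scene','top']:
    z=np.load(n+'.npz'); W=z['W']; 
    for nm,(x0,x1,y0,y1,z0,z1) in dict(plate=(330,500,220,380,15,26),rigbase=(520,760,-275,-115,8,17),gauge=(380,480,-300,-200,25,140),head=(380,480,-300,-200,36,44),cap=(380,480,-300,-200,118,140),mouth=(500,640,-260,-130,120,160),cam=(600,760,-60,60,190,250)).items():
        m=(W[...,0]>x0)&(W[...,0]<x1)&(W[...,1]>y0)&(W[...,1]<y1)&(W[...,2]>z0)&(W[...,2]<z1)
        P=W[m]
        if len(P)<3: print(n,nm,len(P)); continue
        r=cv2.minAreaRect(P[:,:2].astype(np.float32))
        print(n,nm,len(P),P.mean(0).round(1),P.min(0).round(),P.max(0).round(),np.round(r[0],1),np.round(r[1],1),round(r[2],1))
# look from wrist: gauge, tilted view
def tilt(yaw,a): # tool z tilted a from down toward heading yaw
    return R.from_euler('z',yaw)*R.from_euler('y',-a)*R.from_quat([1,0,0,0])
def rotz(): pass
w=cams.camera_info('wrist'); s=sensors.sense()
C=np.linalg.inv(np.array(w['extrinsics'])); Rt=R.from_quat(s['tool_rot']).as_matrix()
print('cam in tool pos',(Rt.T@(C[:3,3]-s['eef_pos'])).round(1),'axis',(Rt.T@-C[:3,2]).round(3),'up',(Rt.T@C[:3,1]).round(3),w['fovy'],w['cx'],w['cy'])
for y,a in [(0,.5236),(0,.9),(-.5,.5236)]:
  for extra in [0,np.pi/2,np.pi,-np.pi/2]:
    q=(tilt(y,a)*R.from_euler('z',extra))
    for pos in ([300,-250,180],[540,-200,210],[520,-200,260]):
        j=manip.solve_ik(pos,q.as_quat()); print(y,a,round(extra,2),pos,q.as_matrix()[:,2].round(2),None if j is None else np.round(j,2))
E
```

```text
scene plate 2071 [416.  302.6  21.3] [351. 240.  15.] [476. 363.  26.] [413.7 301.2] [124.  121.7] 0.6
scene rigbase 875 [ 630.8 -179.5   13.1] [ 549. -271.    8.] [ 760. -128.   17.] [ 660.1 -206.1] [215.2 133.3] 6.3
scene gauge 362 [ 431.9 -253.5   77.3] [ 407. -284.   25.] [ 451. -235.  140.] [ 429.  -256.4] [42.3 41.9] 31.5
scene head 91 [ 431.3 -253.6   40.7] [ 407. -278.   36.] [ 450. -236.   44.] [ 429.4 -256.8] [38.5 40.9] 47.0
scene cap 80 [ 430.3 -255.5  131.9] [ 418. -270.  119.] [ 441. -245.  140.] [ 428.5 -256.3] [23.  23.1] 17.8
scene mouth 386 [ 590.  -203.8  131. ] [ 543. -243.  120.] [ 622. -174.  150.] [ 581.3 -205.8] [79.6 67.6] 11.8
scene cam 494 [722.5   2.1 213.9] [669. -26. 190.] [749.  26. 230.] [706.9  -4.3] [77.8 49. ] 10.3
top plate 1277 [410.5 302.2  20.2] [350. 242.  15.] [471. 362.  26.] [411.2 302.1] [120.  119.3] 1.3
top rigbase 639 [ 628.8 -196.3   12.3] [ 527. -273.    8.] [ 715. -124.   17.] [ 621.3 -198.5] [148.9 187.8] 89.8
top gauge 184 [ 423.9 -251.3   81.6] [ 406. -271.   30.] [ 449. -235.  139.] [ 423.7 -252.6] [43.  34.5] 29.4
top head 65 [ 4
[... 3040 characters left out ...]
44 -0.24 -0.87] [-0.57  0.05  1.97  0.06  0.6   1.46]
-0.5 0.5236 1.57 [520, -200, 260] [ 0.44 -0.24 -0.87] [-0.6  -0.04  1.92  0.07  0.74  1.43]
-0.5 0.5236 3.14 [300, -250, 180] [ 0.44 -0.24 -0.87] [-1.38 -0.31  2.35  0.55  0.84  1.95]
-0.5 0.5236 3.14 [540, -200, 210] [ 0.44 -0.24 -0.87] [-0.57  0.05  1.97  0.06  0.6   3.03]
-0.5 0.5236 3.14 [520, -200, 260] [ 0.44 -0.24 -0.87] [-0.6  -0.04  1.92  0.07  0.74  3.  ]
-0.5 0.5236 -1.57 [300, -250, 180] [ 0.44 -0.24 -0.87] [-1.38 -0.31  2.35  0.55  0.84 -2.77]
-0.5 0.5236 -1.57 [540, -200, 210] [ 0.44 -0.24 -0.87] [-0.57  0.05  1.97  0.06  0.6  -1.68]
-0.5 0.5236 -1.57 [520, -200, 260] [ 0.44 -0.24 -0.87] [-0.6  -0.04  1.92  0.07  0.74 -1.71]
```

```bash
cat >> h.py <<'E'
def wcloud():
    info=cams.camera_info('wrist'); p,d=cams.camera('wrist')
    E=np.array(info['extrinsics']); f=p.shape[0]/2/np.tan(np.radians(info['fovy'])/2)
    v,u=np.mgrid[:p.shape[0],:p.shape[1]]; x=u-info['cx']; y=v-info['cy']; r=np.hypot(x,y)+1e-9
    t=np.tan(r/f)/r
    X=np.stack([x*t*d,-y*t*d,-d,np.ones_like(d)],-1); W=(X@np.linalg.inv(E).T)[...,:3]; W[d==0]=np.nan
    return p,W,E,f,info
def wproj(P,E,f,info):
    c=(E@np.r_[P,1])[:3]; x,y,z=c[0],-c[1],-c[2]; h=np.hypot(x,y)
    r=f*np.arctan2(h,z); return np.array([info['cx']+r*x/h,info['cy']+r*y/h])
def qview(az,a):  # tool z leans a from down, heading az; tool y up-forward
    z=np.array([np.sin(a)*np.cos(az),np.sin(a)*np.sin(az),-np.cos(a)])
    x=np.array([-np.sin(az),np.cos(az),0]); return R.from_matrix(np.c_[x,np.cross(z,x),z])
E
python3 - <<'E'
from h import *
g=np.array([428,-256,22.]); ims=[]
for i,(az,off) in enumerate([(0,95),(-1.57,110),(1.57,110)]):
    q=qview(az,.52); pos=g-[off*np.cos(az),off*np.sin(az),0]; pos[2]=170 if i==0 else 175
    try: manip.move_pose(pos,q.as_quat())
    except manip.PlanningError as e: print(i,e); continue
    p,W,E,f,info=wcloud(); u,v=wproj(g,E,f,info).astype(int); print(i,u,v,sensors.sense()['clock'])
    np.savez(f'w{i}.npz',p=p,W=W,E=E,f=f,cx=info['cx'],cy=info['cy'])
    c=p[max(0,v-75):v+35,max(0,u-40):u+40]; ims.append(cv2.resize(c,(264,363),interpolation=cv2.INTER_CUBIC))
cv2.imwrite('pics/g1.png',np.hstack(ims)[...,::-1])
E
```

```text
0 269 196 3.7417
1 269 203 6.2083
2 270 202 7.9417
```

View pics/g1.png

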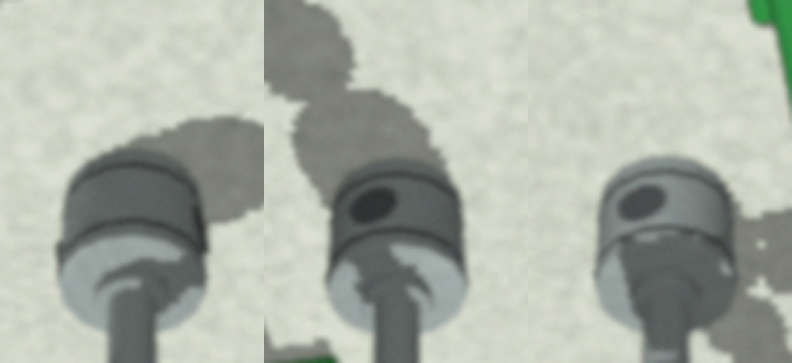

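The plungers lie roughly along world y, turned about 20° toward -x at the +y end. Each of views 1 and 2 shows one end. Next I fit the gauge pose and look down the barrel.

```bash
python3 - <<'E'
from h import *
from scipy.optimize import least_squares
D=[np.load(f'w{i}.npz') for i in range(3)]
for i in range(3):
    W=D[i]['W']; m=(np.hypot(W[...,0]-428,W[...,1]+256)<40)
    for z0,z1 in [(128,142),(42,110),(12,38),(-5,3)]:
        P=W[m&(W[...,2]>z0)&(W[...,2]<z1)]
        if len(P)>5:
            c,rr=cv2.minEnclosingCircle(P[:,:2].astype(np.float32)); print(i,z0,len(P),P.mean(0).round(1),np.round(c,1),round(rr,1), np.median(P[:,2]).round(1))
ob={1:(261.7,189.8),2:(264.2,188.2)}
def res(t):
    x,y,a=t; o=[]
    for i,s in ((1,1),(2,-1)):
        P=[x-s*22*np.sin(a),y+s*22*np.cos(a),22]; inf=dict(cx=D[i]['cx'],cy=D[i]['cy'])
        o+=list(wproj(np.array(P),D[i]['E'],float(D[i]['f']),inf)-ob[i])
    return o
s=least_squares(res,[428,-256,.3]); print('fit',s.x,s.fun)
# barrel view
q=qview(0,np.pi/6); ax=-q.as_matrix()[:,2]; mouth=np.array([577,-206,129.])
manip.move_pose(mouth+ax*110,q.as_quat())
p,W,E,f,info=wcloud(); np.savez('wb.npz',p=p,W=W,E=E,f=f,cx=info['cx'],cy=info['cy'])
cv2.imwrite('pics/b1.png',p[::-1,::-1,::-1]); print(sensors.sense()['clock'])
np.set_printoptions(suppress=True)
# cylindrical coords in approx barrel frame
Rb=q.as_matrix(); L=(W-mouth)@np.c_[np.cross([0,1,0],ax),[0,1,0],ax]
m=np.abs(L[...,2])<3
m&=np.hypot(L[...,0],L[...,1])<50
P=L[m]; print(len(P),P.mean(0)); c,r=cv2.minEnclosingCircle(P[:,:2].astype(np.float32)); print(c,r)
fl=(L[...,2]<-40)&(L[...,2]>-60)&(np.hypot(L[...,0],L[...,1])<24); print('seat',fl.sum(),np.median(L[fl],0))
E
```

```text
0 128 505 [ 422.5 -256.8  132.7] [ 426.4 -257.1] 12.7 133.6
0 42 1563 [ 419.5 -256.9   81.7] [ 422.9 -257.7] 17.3 90.2
0 12 794 [ 409.9 -256.6   25.5] [ 426.1 -256.6] 23.3 25.6
0 -5 1768 [ 4.146e+02 -2.555e+02  2.000e-01] [ 428. -256.] 40.0 0.2
1 128 446 [ 427.1 -252.5  132.8] [ 426.6 -255.9] 12.7 133.8
1 42 1390 [ 426.9 -249.5   81.4] [ 427.2 -255.5] 15.9 90.1
1 12 719 [ 427.  -239.    25.8] [ 426.9 -254.6] 22.4 25.9
1 -5 1669 [ 4.288e+02 -2.433e+02  4.000e-01] [ 428. -256.] 40.0 0.4
2 128 448 [ 426.9 -261.2  132.7] [ 426.9 -258.2] 12.5 133.6
2 42 1436 [ 427.  -264.    81.1] [ 427.  -257.7] 16.1 89.5
2 12 730 [ 427.  -274.4   25.7] [ 426.5 -259.2] 22.5 26.0
2 -5 1626 [ 4.287e+02 -2.689e+02  2.000e-01] [ 428.  -256.1] 40.0 0.2
fit [ 4.26944095e+02 -2.56777779e+02  3.38804416e-01] [-0.07839579 -0.30217265 -0.07779329 -0.29992717]
11.9
296 [-7.72623528 -1.47237679 -0.04944225]
(-11.579649925231934, -1.7374244928359985) 34.61457824707031
seat 1149 [  3.04219486   0.97009469 -44.25887563]
```

View pics/b1.png

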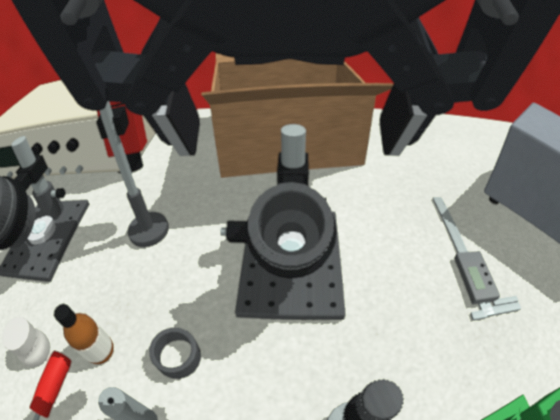

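```bash
cat > fitb.py <<'E'
from h import *
from scipy.optimize import least_squares
def model(L,rb):
    r=np.hypot(L[:,0],L[:,1]); z=L[:,2]
    dz=lambda a,b: np.maximum(0,np.maximum(a-z,z-b)); dr=lambda a,b: np.maximum(0,np.maximum(a-r,r-b))
    c=[np.hypot(r-rb,dz(0,50)),np.hypot(r-34,dz(-36,50)),np.hypot(z-50,dr(rb,34)),np.hypot(z,dr(14,rb)),np.hypot(r-40,dz(4,22)),np.hypot(z-22,dr(34,40))]
    return np.min(c,0)
def fit(W,x0):
    P=W.reshape(-1,3); P=P[np.isfinite(P).all(1)]
    def loc(t,P):
        yaw=t[2]; ax=np.array([-.5*np.cos(yaw),-.5*np.sin(yaw),np.sqrt(.75)]); y=np.array([-np.sin(yaw),np.cos(yaw),0])
        return (P-[t[0],t[1],86+t[3]])@np.c_[np.cross(y,ax),y,ax]
    L=loc(x0,P); r=np.hypot(L[:,0],L[:,1]); P=P[(r<44)&(L[:,2]>-5)&(L[:,2]<56)]
    s=least_squares(lambda t:model(loc(t,P),26.2),x0,loss='soft_l1',f_scale=1.5,x_scale=[1,1,.02,1])
    return s.x,len(P),np.median(np.abs(model(loc(s.x,P),26.2)))
if __name__=='__main__':
    for n in ['wb','w0','top','scene']:
        W=np.load(n+'.npz')['W']
        for x0 in ([602,-206,0,0],[596,-204,.05,0]): print(n,fit(W,x0))
        m=(abs(W[...,2]-12)<3.5)&(W[...,0]>545)&(W[...,0]<730)&(abs(W[...,1]+200)<75)
        if m.sum()>50:
            P=W[m][:,:2]; 
            # side edges: percentile of y by x-slice
            for sg,pc in ((-1,2),(1,98)):
                xs=[];ys=[]
                for a in range(555,700,10):
                    k=(P[:,0]>a)&(P[:,0]<a+10)
                    if k.sum()>8: xs.append(a+5); ys.append(np.percentile(P[k,1],pc))
                if len(xs)>4: b=np.polyfit(xs,ys,1); print('edge',sg,b.round(3),np.median(ys).round(1))
            print('front x',np.percentile(P[:,0],[1,99]))
E
python3 fitb.py
```

```text
wb (array([ 5.90726592e+02, -2.07407773e+02, -1.93570947e-02, -2.46774715e-01]), 5135, np.float64(0.331196988523331))
wb (array([ 5.90644923e+02, -2.07381472e+02, -2.48960179e-02, -9.08157108e-02]), 6245, np.float64(0.3851302773101959))
edge -1 [-5.00000e-02 -2.34005e+02] -265.2
edge 1 [ -0.871 364.965] -152.2
front x [547.49417607 651.57736745]
w0 (array([ 5.90984734e+02, -2.07572081e+02, -2.13366031e-02, -1.09214914e-01]), 2481, np.float64(0.41612567520472127))
w0 (array([ 5.84035921e+02, -2.06654317e+02, -2.51821292e-02, -4.01130408e+00]), 2997, np.float64(1.1636628271998575))
edge -1 [  -0.185 -120.317] -236.8
edge 1 [ -0.222 -18.974] -153.0
front x [547.28524145 694.32442732]
top (array([ 5.98174569e+02, -2.06245086e+02,  2.39179808e-02,  2.64299706e+00]), 485, np.float64(1.717771984294032))
top (array([ 5.95839394e+02, -2.03325176e+02,  2.94930470e-02,  3.55098060e+00]), 535, np.float64(1.7723902828994227))
edge -1 [  -0.239 -102.325] -264.5
edge 1 [-2.7000e-02 -1.3618e+02] -153.3
front x [546.72668605 704.28173905]
scene (array([ 5.99608207e+02, -2.07806283e+02,  5.42340986e-02,  2.36868267e+00]), 794, np.float64(1.779720174676001))
scene (array([ 5.94025141e+02, -2.03834488e+02, -4.98332539e-02,  2.31482978e+00]), 843, np.float64(1.6392133604905297))
edge -1 [ -0.189 -96.787] -204.2
edge 1 [-2.20000e-02 -1.38965e+02] -152.6
front x [551.35769329 706.32497407]
```

The barrel fits from both wrist views agree: seat at (590.7, -207.4, 86), yaw -0.02. The base edges confirm it, and picture b1 shows the dark, empty narrow barrel at (290,228). The plungers must lie level, along the barrel's y, so that the weight doesn't press on them. I'll therefore grip with the jaws across the plunger axis.

```bash
cat > cfg.py <<'E'
from h import *
S=np.array([590.7,-207.4,85.9]); yaw=-.021
ax=np.array([-.5*np.cos(yaw),-.5*np.sin(yaw),np.sqrt(.75)]); By=np.array([-np.sin(yaw),np.cos(yaw),0]); Bx=np.cross(By,ax)
qB=R.from_matrix(np.c_[Bx,np.cross(-ax,Bx),-ax]).as_quat()
def qdown(a): # tool down, tool x at yaw a
    x=np.array([np.cos(a),np.sin(a),0]); z=np.array([0,0,-1.]); return R.from_matrix(np.c_[x,np.cross(z,x),z]).as_quat()
G=np.array([427,-257,0.]); qG=qdown(.339); H=103
def B(h,dx=0): return S+ax*h+Bx*dx
def st(t=''): s=sensors.sense(); print(t,round(s['clock'],2),s['eef_pos'].round(1),'F',s['force'].round(1),'gap',round(s['finger_gap'],1)); return s
E
python3 - <<'E'
from cfg import *
for n,p,q in [('g',G+[0,0,240],qG),('g',G+[0,0,H],qG),('up',G+[0,0,290],qG),('B',B(H+110),qB),('B',B(H),qB),('B',B(68),qB),('P',[412,302,300],qdown(.5)),('P',[412,302,123],qdown(.5))]:
    j=manip.solve_ik(p,q); print(n,np.round(p),None if j is None else j.round(2))
manip.move_pose(G+[0,0,215],qG)
manip.move_l(G+[0,0,H],speed=120); st('down')
hand.set_gripper(10,grasp_force=90); st('grip')
manip.move_l(G+[0,0,H+30],speed=80); manip.dwell(.2); st('lift30')
p,W,E,f,info=wcloud(); cv2.imwrite('pics/h1.png',p[...,::-1])
manip.move_l(G+[0,0,285],speed=200); st('up')
E
```

```text
g [ 427. -257.  240.] [-0.77  0.16  1.64 -0.    1.34 -1.1 ]
g [ 427. -257.  103.] [-0.77  0.3   1.83 -0.    1.02 -1.1 ]
up [ 427. -257.  290.] [-0.77  0.13  1.55 -0.    1.46 -1.1 ]
B [ 484. -205.  270.] [-0.89 -0.08  1.93  0.48  0.98 -1.07]
B [ 539. -206.  175.] [-0.78  0.12  1.99  0.55  0.71 -1.12]
B [ 557. -207.  145.] [-0.75  0.19  1.99  0.59  0.64 -1.16]
P [412 302 300] [ 0.41  0.15  1.51 -0.    1.49 -0.09]
P [412 302 123] [ 0.41  0.29  1.78 -0.    1.07 -0.09]
down 14.38 [ 427.5 -257.4  103.7] F [-0.6  0.5  0.4] gap 85.6
grip 14.98 [ 427.1 -257.2  103.5] F [-1.4  0.4  5.4] gap 21.4
lift30 15.71 [ 426.6 -256.6  132.3] F [ 0.4  0.1 -6.6] gap 21.6
up 16.67 [ 426.4 -256.4  283.7] F [-0.1 -0.2 -6.5] gap 21.7
```

View pics/h1.png

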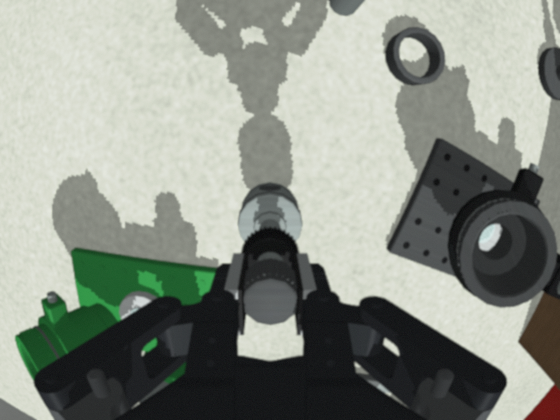

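The gauge is held by its cap at (270,300), with the sleeve at (270,245) still down, and the wrist force matches its weight. Next I insert it, stopping on force.

```bash
python3 - <<'E'
from cfg import *
manip.move_pose(B(H+105),qB); manip.dwell(.2); st('pre')
p,W,E,f,info=wcloud(); cv2.imwrite('pics/i1.png',p[...,::-1])
L=(W-S)@np.c_[Bx,By,ax]
r=np.hypot(L[...,0],L[...,1])
for a,b in [(107,118),(118,144),(150,175)]:
    m=(r<30)&(L[...,2]>a)&(L[...,2]<b); print(a,m.sum(),L[m].mean(0).round(1),L[m].min(0).round(1),L[m].max(0).round(1))
h=manip.move_l(B(H+53),speed=120,f_stop=6); st(f'mouth {h}')
if not h:
    h=manip.move_l(B(H+6),speed=35,f_stop=5); st(f'in {h}')
E
```

```text
pre 17.4 [ 487.5 -206.4  266.6] F [ 0.8  0.7 -6.7] gap 21.3
107 141 [ -0.2  17.2 113.1] [-20.6   6.4 107.1] [ 21.1  21.3 117.9]
118 868 [  1.6  13.2 137.6] [-21.3 -10.9 118. ] [ 22.8  21.9 144. ]
150 333 [  0.5   5.2 153.8] [ -9.7  -2.1 150. ] [ 11.3  10.3 167.5]
mouth False 18.03 [ 512.9 -205.8  221.1] F [ 0.3 -0.9 -5.9] gap 21.0
in False 19.52 [ 536.3 -206.4  180.6] F [ 0.6 -0.3 -5.9] gap 21.7
```

View pics/i1.png

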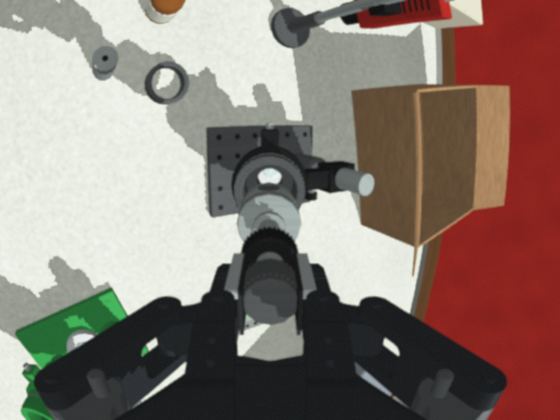

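The gauge lines up with the bore mouth at (270,175) and is now 6 mm above the seat, with no contact force. Now the gentle seating.

```bash
python3 - <<'E'
from cfg import *
h=manip.move_l(B(H-3),speed=12,f_stop=4); s=st(f'seat {h}')
d=(s['eef_pos']-S); print('h',d@ax,'dx',d@Bx,'dy',d@By); manip.dwell(.3); st()
E
```

```text
seat True 20.03 [ 538.4 -206.1  175.3] F [-4.3 -1.3  5. ] gap 21.7
h 103.63126762583647 dx -0.6277646718831065 dy 0.2028211339857071
 20.33 [ 538.2 -206.1  175.2] F [-4.3 -0.4  5.8] gap 21.6
```

```bash
python3 - <<'E'
from cfg import *
hand.set_gripper(55); manip.dwell(.2); st('open')
manip.move_l(B(92,-2),speed=80)
p,W,E,f,info=wcloud(); cv2.imwrite('pics/s1.png',p[160:420,130:410][...,::-1])
L=(W-S)@np.c_[Bx,By,ax]; r=np.hypot(L[...,0],L[...,1])
for a,b in [(60,80),(82,98),(99,112),(114,131),(131,138)]:
    m=(r<19)&(L[...,2]>a)&(L[...,2]<b)
    if m.sum(): print(a,m.sum(),L[m].mean(0).round(1),np.percentile(L[m],2,axis=0).round(1),np.percentile(L[m],98,axis=0).round(1))
st()
E
```

```text
open 20.95 [ 536.9 -204.6  172.9] F [ 0.2 -0.   0. ] gap 54.9
60 25 [-3.4  7.6 61.7] [-6.6  6.5 60.1] [ 0.5  8.4 63.9]
82 1331 [-2.8 10.1 94.4] [-17.9  -2.2  84.7] [10.9 16.3 98. ]
99 228 [ -4.    6.9 101.4] [-15.5  -0.6  99. ] [  7.3  12.9 105.9]
114 1124 [ -3.3  10.3 124.5] [-15.5   1.8 116.4] [  8.2  13.6 130.8]
131 2606 [ -3.7   2.7 133.8] [-14.4  -8.5 131.3] [  6.9  12.3 135.1]
 21.28 [ 542.9 -206.2  164.1] F [ 0.2 -0.6 -0.8] gap 55.1
```

View pics/s1.png

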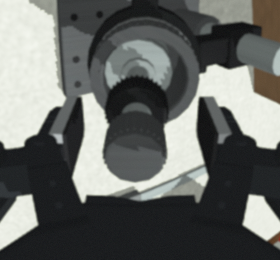

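The gauge is seated on its own: cap top at 134 mm, sleeve top at 98 mm, leaning 3.7 mm to the low wall. I'll take the sleeve at that offset, pull it up 13 mm and push it back down.

```bash
python3 - <<'E'
from cfg import *
h=lambda s:print('   h,dx,dy',[round(float((s['eef_pos']-S)@v),1) for v in (ax,Bx,By)])
if manip.move_l(B(69,-3.7),speed=50,f_stop=8): st('CONTACT'); raise SystemExit
hand.set_gripper(15,grasp_force=50); s=st('grip'); h(s)
manip.move_l(B(69+13,-3.7),speed=15); manip.dwell(.3); s=st('pulled'); h(s)
p,W,E,f,info=wcloud(); cv2.imwrite('pics/s2.png',p[160:420,130:410][...,::-1])
L=(W-S)@np.c_[Bx,By,ax]; r=np.hypot(L[...,0]+3.7,L[...,1])
for a,b in [(99,118),(128,142)]:
    m=(r<16)&(L[...,2]>a)&(L[...,2]<b)
    if m.sum(): print(a,m.sum(),L[m].mean(0).round(1),np.percentile(L[m],[2,50,98],axis=0).round(1).tolist())
E
```

```text
grip 22.24 [ 552.9 -206.7  144.1] F [-2.8  0.7  2.5] gap 28.3
   h,dx,dy [69.3, -3.6, -0.1]
pulled 23.56 [ 546.4 -206.5  155.2] F [-3.5 -0.4  1.1] gap 28.2
   h,dx,dy [82.1, -3.7, -0.0]
99 1817 [ -3.6   9.8 109.8] [[-17.3, -3.2, 100.1], [-3.9, 10.9, 110.4], [11.2, 15.7, 117.5]]
128 3273 [ -3.1   3.6 133.3] [[-14.2, -8.4, 128.6], [-3.2, 4.1, 133.9], [7.8, 12.8, 135.1]]
```

View pics/s2.png

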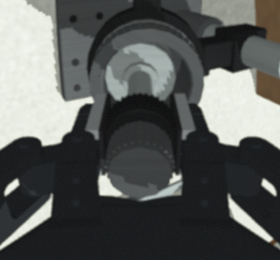

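The sleeve is now up against the cap and the cap top is still at 134 mm, so the gauge stayed seated. Pushing down.

```bash
python3 - <<'E'
from cfg import *
h=lambda s:print('   h,dx,dy',[round(float((s['eef_pos']-S)@v),1) for v in (ax,Bx,By)])
k=manip.move_l(B(68.2,-3.7),speed=15,f_stop=24); s=st(f'pushed {k}'); h(s); manip.dwell(.2); s=st(); h(s)
hand.set_gripper(55); manip.dwell(.2); st('open')
manip.move_l(B(92,-3),speed=60)
p,W,E,f,info=wcloud(); cv2.imwrite('pics/s3.png',p[160:420,130:410][...,::-1])
L=(W-S)@np.c_[Bx,By,ax]; r=np.hypot(L[...,0]+3.7,L[...,1])
for a,b in [(82,112),(128,142)]:
    m=(r<16)&(L[...,2]>a)&(L[...,2]<b)
    if m.sum(): print(a,m.sum(),L[m].mean(0).round(1),np.percentile(L[m],[2,50,98],axis=0).round(1).tolist())
m=(r<15)&(r>12.3)&(L[...,2]<118); print(np.histogram(L[m][:,2],bins=np.arange(80,120,2)))
E
```

```text
pushed False 24.68 [ 553.1 -206.8  144. ] F [-14.9   1.1  14. ] gap 28.1
   h,dx,dy [69.2, -3.5, -0.1]
 24.88 [ 553.1 -206.8  144. ] F [-15.8   1.3  13.7] gap 28.8
   h,dx,dy [69.1, -3.5, -0.2]
open 25.45 [ 553.5 -206.6  143. ] F [ 0.2  0.2 -0.4] gap 54.9
82 1886 [-3.6  8.3 96.9] [[-18.0, -2.4, 85.7], [-3.5, 8.5, 97.8], [10.7, 15.5, 103.9]]
128 2913 [ -3.5   3.3 133.4] [[-14.6, -8.8, 128.7], [-3.5, 3.7, 133.8], [7.5, 12.7, 135.1]]
(array([  1,   0,   0,   0,   1,   3,   7,  15, 304, 265,   1,   0,   0,
         0,   0,   0,   0,   9,  55]), array([ 80,  82,  84,  86,  88,  90,  92,  94,  96,  98, 100, 102, 104,
       106, 108, 110, 112, 114, 116, 118]))
```

View pics/s3.png

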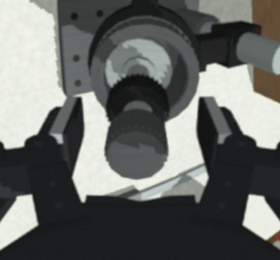

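The sleeve top is back at 98 mm, fully down. I'll regrasp the cap, ease away from the low wall and draw out along the axis.

```bash
python3 - <<'E'
from cfg import *
manip.move_l(B(103.3,-3.5),speed=60); hand.set_gripper(10,grasp_force=90); st('grip')
manip.move_l(B(107,-2),speed=20); st('ease')
k=manip.move_l(B(H+55,-1),speed=40,f_stop=10); st(f'draw {k}')
if not k:
    manip.move_l(B(H+110,0),speed=120); manip.dwell(.2); st('out')
    p,W,E,f,info=wcloud(); np.savez('wo.npz',p=p,W=W); cv2.imwrite('pics/o1.png',cv2.resize(p[150:330,180:360],(540,540),interpolation=cv2.INTER_CUBIC)[...,::-1])
    L=(W-S)@np.c_[Bx,By,ax]-[0,0,110]
    r=np.hypot(L[...,0],L[...,1])
    for a,b in [(12,32),(95,101)]:
        m=(r<32)&(L[...,2]>a)&(L[...,2]<b); print(a,m.sum(),L[m].min(0).round(1),L[m].max(0).round(1))
E
```

```text
grip 26.8 [ 535.8 -206.2  173.6] F [-5.3  0.1  4.5] gap 21.7
ease 27.15 [ 534.9 -205.8  176.6] F [-0.4  0.  -6.1] gap 21.2
draw False 28.57 [ 510.8 -205.6  221.9] F [ 0.1  0.5 -7.7] gap 21.9
out 29.38 [ 484.1 -204.7  269.3] F [ 0.6 -0.6 -6.7] gap 21.9
12 315 [-21.5   9.5  12.2] [19.2 26.2 31.9]
95 1028 [-14.3   0.1  95. ] [ 13.4  17.  101. ]
```

View pics/o1.png

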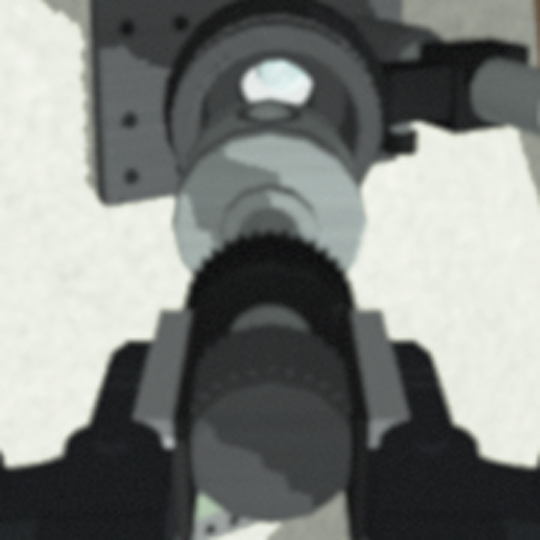

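The plunger stands out at (268,112), its tip 26.2 mm from the axis, and the sleeve is down. On to the plate.

```bash
python3 - <<'E'
from cfg import *
manip.move_pose([470,-200,310],qdown(.2)); st('v')
q=qdown(.5); c=[412,302]
manip.move_pose([*c,280],q); manip.dwell(.2); st('above')
manip.move_l([*c,20+H+8],speed=120); manip.dwell(.2); st('near')
k=manip.move_l([*c,20+H-4],speed=10,f_stop=4); st(f'touch {k}')
E
```

```text
v 30.0 [ 471.1 -198.8  308.7] F [ 0.3  0.6 -7.9] gap 21.6
above 32.03 [412.6 301.3 280. ] F [ 0.2 -1.1 -6.4] gap 21.7
near 33.62 [412.3 302.2 131.6] F [-0.4 -0.2 -6.8] gap 21.7
touch True 34.4 [412.1 301.8 123.4] F [ 1.2 -0.5  6.5] gap 21.9
```

```bash
python3 - <<'E'
from cfg import *
hand.set_gripper(60); manip.dwell(.2); st('open')
manip.move_l([412,302,170],speed=60); manip.move_l([412,302,200],speed=100)
g=np.array([412,302,42.]); ims=[]
def look(tag):
    p,W,E,f,info=wcloud(); np.savez(f'{tag}.npz',p=p,W=W)
    L=W-[412,302,20]; r=np.hypot(L[...,0],L[...,1])
    for a,b in [(10,34),(82,99),(128,140)]:
        m=(r<32)&(L[...,2]>a)&(L[...,2]<b)
        if m.sum(): print(tag,a,m.sum(),np.percentile(L[m],[1,50,99],axis=0).round(1).tolist(), 'rmax',r[m].max().round(1))
    u,v=wproj(g,E,f,info).astype(int); ims.append(cv2.resize(p[max(0,v-50):v+110,max(0,u-60):u+60],(390,520),interpolation=cv2.INTER_CUBIC))
look('p0')
# oblique view perpendicular to plungers: plungers at yaw .5+90deg; look along tool-x dir .5
az=.5; pos=g-[100*np.cos(az),100*np.sin(az),0]; pos[2]=195
manip.move_pose(pos,qview(az,.52).as_quat()); look('p1'); st()
cv2.imwrite('pics/p.png',np.hstack(ims)[...,::-1])
E
```

```text
open 35.05 [410.2 301.2 121.5] F [-0.  -0.3 -0.1] gap 60.4
p0 10 169 [[-21.6, -2.4, 10.1], [-10.7, 19.7, 24.4], [12.8, 22.6, 33.9]] rmax 24.7
p0 82 638 [[-15.1, -8.8, 84.9], [-5.3, 8.9, 97.5], [14.2, 15.8, 98.9]] rmax 16.2
p0 128 1196 [[-11.6, -10.9, 128.4], [-0.3, 1.5, 134.0], [11.8, 12.3, 135.5]] rmax 13.6
p1 10 736 [[-22.0, -23.7, 10.1], [-17.0, -10.9, 22.7], [11.5, 19.8, 33.6]] rmax 27.0
p1 82 790 [[-15.6, -15.7, 82.6], [-9.3, -5.7, 95.4], [11.4, 13.2, 98.9]] rmax 16.6
p1 128 478 [[-12.2, -12.4, 128.1], [-4.6, -2.4, 133.6], [9.6, 10.5, 134.9]] rmax 13.8
 38.13 [324.7 254.2 195.2] F [-0.1  0.6 -0.4] gap 60.2
```

View pics/p.png

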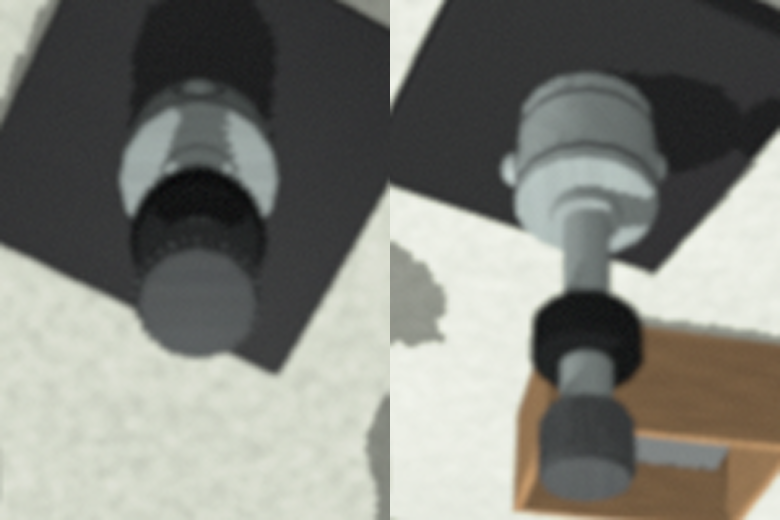

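The gauge stands on the plate with both tips out: pixels 502 to 665 against a head width of about 138 px, so about 52 mm. The sleeve top is at 98 mm, so it's down. Handing in.

```bash
python3 -c "
from h import *
manip.close_job(); print(sensors.sense()['clock'])"
```

```text
the job is handed in; nothing more can be done
the job is handed in; nothing more can be done
```

I measured the narrower dark barrel's bore and left the gauge standing on the small granite plate. The job was handed in at about 38 s on the robot's clock; no verdict is reported.

- **Insertion:** I gripped the gauge by its cap with the plungers level across the bore and set it on the seat until about 11 N of contact force showed. After release, the cap top stayed 134 mm above the seat.
- **Setting:** I pulled the sleeve up 13 mm and the gauge stayed seated. I then pushed the sleeve back down, and its top returned to 98 mm, the fully-down height.
- **Removal:** I took the cap again and drew the gauge out along the bore with no force spike.
- **Final checks:**
  - The gauge is upright, within about 1 mm of the plate's centre.
  - The sleeve is down.
  - The tips are about 52 mm apart. I estimated that from picture proportions, so it is good to 1 mm or so; I could not measure it directly.
  - The gripper is clear of everything.
- **Problems:** No check failed, and I saw no contact with the barrels, the camera or the loose things, though I did not re-measure the loose things at the end. The top and scene cameras' coarse fits of the barrel were off by 3 to 9 mm from the wrist-camera fits. I used the wrist fits, and the base plate's edges agreed with them.

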